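# Close up the moulds in the pouring rack

### The arm

A 7-joint arm with a two-finger parallel gripper is mounted at the origin on the work surface. World frame = base frame: x ahead of the robot, y to its left, z up, the work surface at z = 0. Lengths are in m, angles in degrees, forces in N, time in s.
With the tool pointing down it reaches from about 0.35 to 0.9 m from the base axis. Payload 8.1 kg.
Tool frame: the origin (TCP) lies on the mounting face of the last link; the fingertips stand 173 mm ahead of it and the grasp point (between the pads) lies 155 mm ahead of it; y points along the fingers, z is the direction in which the jaws open and shut, and the axes are right-handed (so a half turn about y gives the same grasp; the last joint's range is limited). The gripper opens to 85 mm and grips with 20 to 120 N. Pads are 22 mm wide; open, the fingers measure 114 mm over their backs; the gripper's body (76 mm by 85 mm) begins 54 mm behind the grasp point. The pads swing forward as they close: fully open they stand 13 mm farther back than shut.
Start: joints at [67.116, 24.895, 1.432, 90.138, -0.665, 64.973, -4.303], TCP at [0.183, -0.598, 0.405] pointing down, gripper open.
Joint ranges: [-149.89, 149.89], [-25.12, 119.58], [-72.63, 75.52], [4.76, 147.25], [-75.54, 255.54], [6.69, 114.76], [-157.13, 157.13]. Speed limits (degrees/s): [127.2, 127.2, 172.46, 172.46, 180, 180, 180].

### API

Orientations are given as a 3x3 rotation matrix whose columns are the frame's x, y, z axes.
In Python, from station import readout, cams, workorder, finder gives the robot as it stands.
- The arm moves only by the tool servo_tool, never from a script. Its arguments are lists of equal length, an entry for each row: "offset": the shift along the tool's x, y, z in mm, a list of three; "spin": the turn about the tool's y in rad; "hand": the finger opening in mm, from 0 to 85.4. In form: {"offset": [[x, y, z], ...], "spin": [spin, ...], "hand": [hand, ...]}. A call has exactly 5 rows; each row shifts and turns the commanded pose from where the row before left it, along the tool's axes as they then stand; what a row does not reach is not made up. A row lasts 1/8 s, in which the tool goes at most 62.5 mm and 10.7 degrees, less where a joint would pass 70% of its speed; a pose out of reach is approached as far as the arm can. A call with a gripper value outside its range is refused whole. The fingers move at their own pace and stop on an object; "grip_force" is the grip in N (left out, the last holds). Time passes only in rows, so rows that do not move let the fingers close, or fill a call up. It gives the time, the measured TCP pose, the force and the opening at its end, in the units of the state.
- readout.get_state(): the state, without advancing time (a new reading comes with each control period).
- cams.get_image(name): name is "scene" or "side" or "wrist"; returns a dict with "pixels" (400x640x3 uint8, red, green, blue), "fx", "fy", "cx", "cy" (pixels), "R" (3x3) and "t" (3): a world point X has camera coordinates R X + t. Camera axes: x right, y down, z forward; pixel columns grow to the right and rows downward; lengths in m; the calibration is good to about 2 mm. A picture is of the moment at which its call begins. There is no depth.
- workorder.hand_in(): hands the job in, once; it reports no verdict.
Trained networks look in the newest picture that a camera, given by its name, has taken for a name from the list of things; names that differ only in an ending like _2 or _b are one class to them, and where a whole thing is asked for, a point or a joint stands for the part that bears it (a point fixed in the world has none). Each returns a list of dicts, best first, with "score" (0 to 1); they miss things now and then, are a little off and sometimes report something else, mostly with a low value. They report only what shows in the picture. A call takes as long as a camera call. They do not tell look-alikes from the thing itself.
- finder.cut_out(camera, name): "pixels" (400x640 bool, what is visible of it) and "bbox" ([left, top, right, bottom] in pixels, round what is visible of it).
The state is a dict: "t": time; "q": joint angles; "joint_vel": joint speeds; "effort": joint torques, N m; "tcp_pos": TCP position; "eef_rot": TCP orientation; "contact_force": force on the tool from outside, world axes, zero at the start; "ft_torque": the same for the moment, N m; "opening": finger opening in m.
Only numpy, scipy, OpenCV 4.12 (cv2) and the standard library are available. Lean on these libraries where they do the work, as an engineer would, in place of code of your own. Each camera call takes 0.05 s, during which the arm holds its last target. There are 200 camera calls.

### The job

Push the row of four pink moulds along the channel of the pouring rack, from the tail of the row and as one closed train, until the row is fully home against the yellow end stop. Then push the red plate of the keeper bolt fully in, so that the bolt blocks the channel behind the last mould, and move clear. Only push: do not lift or tip a mould or let the row come apart, and leave the spare mould, the bronze dress and the jar where they stand.

Things in the scene. Friction and masses are not known exactly. Their poses are not given: they have to be found in the camera images.
- rack: Fixed steel rack with a straight open-topped channel. Origin on the channel's centre line, at table height. x runs along the channel towards the yellow end stop, +y is the keeper bolt's side, z up. Channel floor at z = 8 mm, 50 mm wide between side strips 4 mm thick with tops at z = 22 mm; from x = -213 mm (open end) to the stop at x = 165 mm.
- stop_face (a point): Centre line of the yellow end stop's face towards the moulds, at the channel floor; rack position (165, 0, 8) mm. The stop is 12 mm thick and its top is 60 mm above the table.
- mould_1: Leading mould, nearest the stop: brick-pink plaster casting mould, block 48 x 48 mm, 56 mm high, flat dark round spot on top, about 200 g. Origin at the centre of its underside. Fully home its centre lies 24 mm before the stop face.
- mould_2: Second mould: brick-pink plaster casting mould, block 48 x 48 mm, 56 mm high, flat dark round spot on top, about 200 g. Origin at the centre of its underside. Fully home its centre lies 72 mm before the stop face.
- mould_3: Third mould: brick-pink plaster casting mould, block 48 x 48 mm, 56 mm high, flat dark round spot on top, about 200 g. Origin at the centre of its underside. Fully home its centre lies 120 mm before the stop face.
- mould_4: Tail mould, farthest from the stop: brick-pink plaster casting mould, block 48 x 48 mm, 56 mm high, flat dark round spot on top, about 200 g. Origin at the centre of its underside. Fully home its centre lies 168 mm before the stop face. The four start touching, the row 60 to 120 mm short of home, the channel behind it empty. Sliding the row takes about 3 to 8 N.
- bolt_plate (a point): Centre of the outer face of the keeper bolt's red push plate (34 mm along the channel, 8 mm thick, 40 mm high, centre 33.5 mm above the table). It lies at rack x = -37 mm and, drawn out, y = +108 mm; the bolt slides towards rack -y when pushed in.
- bolt (a joint): Travel of the keeper bolt in m: 0 = drawn out (starts at 0 to 0.008), 0.036 = fully in, at its end stop. Steel bar 12 mm wide, centred 28.5 mm above the table, passing over the side strip; friction 2.5 N, stays where left. Fully in it reaches 2 mm past the channel's centre line, 4 mm behind the last mould of a row that is home; with the row short of home it strikes a mould.
- spare_mould: Bystander: a loose mould like the others standing on the table beside the rack. Origin at the centre of its underside.
- bronze_dress: Bystander: loose dark bronze figurine of a dress, 68 mm wide, 96 mm high. Origin at the centre of its underside.
- patina_jar: Bystander: loose amber glass jar, 54 mm in diameter, 85 mm high. Origin at the centre of its underside.
Things that resemble listed ones, but are neither listed nor needed, are in the scene too. What is shaped like the mould_4 but turquoise is not meant.

How it is judged:
By the outcome, as a careful person would: the job done as asked, in the order asked, and still so for the second after the job is handed in, with the robot touching nothing.
It also fails if it takes over 48 s, if anything falls off the work surface, if the arm or the gripper's body presses on something with over 40 N, if the wrist force passes 120 N, or if a joint passes its speed limit or range.

## Working session

There is one attempt and no reset: what is moved stays moved. The work goes in short steps, Python scripts to look and compute and a tool call to move; the robot and the scene stay as the last step left them, time stands still between calls to the robot, and variables do not carry over. Pictures are saved under pics/ and viewed, about 8 in all and at most 12, crops included, and the job is handed in when it is done.

Besides the shell and the picture viewer there is one more tool, called as a command line: name --pt "numbers of a row" for each row, then --argument value for the rest. servo_tool: Moves the arm, as the interface text tells. Its arguments: {"type":"object","properties":{"offset":{"type":"array"},"spin":{"type":"array"},"hand":{"type":"array"},"grip_force":{"type":"number"}},"required":["offset","spin","hand"]}

```bash
mkdir -p pics; ls; python3 - <<'E'
from station import readout,cams
import cv2,numpy as np
s=readout.get_state()
for k in s: print(k,np.round(s[k],4).tolist())
ims=[]
for n in("scene","side"):
    c=cams.get_image(n); np.save(f"pics/{n}0.npy",c["pixels"])
    print(n,c["fx"],c["cx"],c["cy"],np.round(c["R"],4).tolist(),np.round(c["t"],4).tolist())
    cv2.imwrite(f"pics/{n}0.png",c["pixels"][:,:,::-1])
E
```

```text
pics
t 0.0
q [67.1163, 24.9371, 1.4317, 90.1912, -0.6665, 64.974, -4.3025]
joint_vel [-0.0957, -0.0663, 0.0951, -0.0254, -0.0093, 0.069, -0.0017]
effort [0.0019, -67.0467, 1.0261, -31.6218, 0.0156, 0.0125, -0.0]
tcp_pos [0.1827, -0.5974, 0.4039]
eef_rot [[-0.9563, -0.0006, 0.2924], [-0.2924, 0.0015, -0.9563], [0.0001, -1.0, -0.0016]]
contact_force [-0.2791, 1.0774, -0.34]
ft_torque [-0.0356, -0.0126, 0.006]
opening 0.0856
scene 488.20438016808987 310.8305166816345 193.91544761108565 [[-0.3128, 0.9498, 0.0103], [0.6882, 0.2341, -0.6867], [-0.6546, -0.2077, -0.7269]] [0.1722, -0.3388, 1.37]
side 484.47093135853885 319.0201306736513 204.19787734606524 [[-0.9453, -0.3258, -0.0169], [-0.2372, 0.722, -0.65], [0.2239, -0.6104, -0.7598]] [0.5325, 0.1731, 0.9117]
```

View pics/scene0.png

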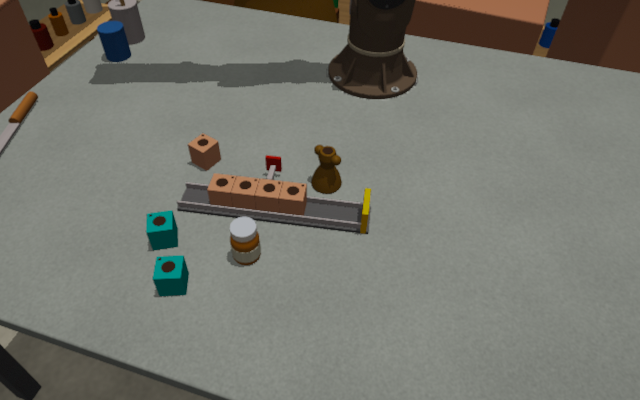

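View pics/side0.png

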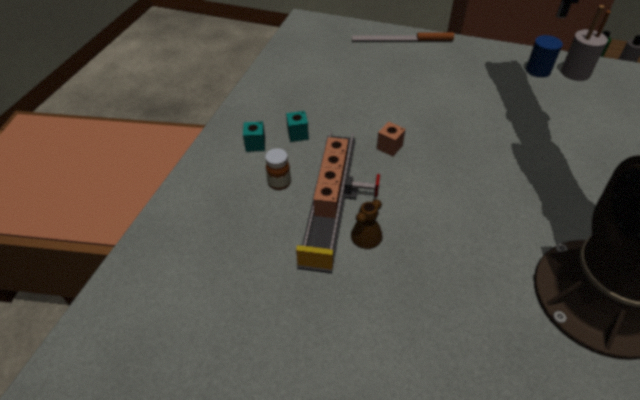

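The scene view shows the pink row at about (222–293,190), the stop at (366,210) and the red plate at (273,162). Look-alikes for the moulds are the spare at (204,151) and the turquoise blocks at (162,230) and (171,275). The pink blocks in the channel are the row, with the tail at (222,190). In the side view the row runs (337,145) to (327,200), the stop is at (316,257), the plate at (378,185) and the spare at (391,138). Next I'll fit the rack pose from the colour masks.

```bash
cat > fit.py <<'E'
import cv2,numpy as np,sys
from scipy.optimize import minimize
from station import cams
ROI={"scene":(205,150,385,245),"side":(290,130,385,275)}
UP=4
def masks(im,roi):
    h=cv2.cvtColor(im,cv2.COLOR_RGB2HSV).astype(int); H,S,V=h[...,0],h[...,1],h[...,2]
    m={"pink":(H>=5)&(H<=14)&(S>95)&(S<190)&(V>90),"yel":(H>=20)&(H<=32)&(S>150)&(V>90),"red":((H<=4)|(H>175))&(S>170)&(V>70)}
    o={}
    for k,v in m.items():
        w=np.zeros(v.shape,np.uint8); x0,y0,x1,y1=roi; w[y0:y1,x0:x1]=v[y0:y1,x0:x1]
        if k=="pink": w=cv2.morphologyEx(w,cv2.MORPH_CLOSE,np.ones((9,9)))
        n,l,st,_=cv2.connectedComponentsWithStats(w)
        o[k]=(l==1+np.argmax(st[1:,4])).astype(np.uint8)
    return o
def rack(p): 
    c,s=np.cos(p[2]),np.sin(p[2]); return np.array([[c,-s,0],[s,c,0],[0,0,1]]),np.array([p[0],p[1],0])
def proj(c,p,P):
    R,t=rack(p); X=(np.asarray(P)/1000)@R.T+t; Y=X@c["R"].T+c["t"]
    return np.c_[c["fx"]*Y[:,0]/Y[:,2]+c["cx"],c["fy"]*Y[:,1]/Y[:,2]+c["cy"]]
def box(x0,x1,y0,y1,z0,z1): return [[x,y,z] for x in(x0,x1) for y in(y0,y1) for z in(z0,z1)]
def hull(im,c,p,b,v):
    q=proj(c,p,box(*b)); cv2.fillConvexPoly(im,np.round((cv2.convexHull(q.astype(np.float32))[:,0]+.5)*UP*16).astype(np.int32),v,cv2.LINE_8,4)
# p: x,y,yaw,row gap(mm),bolt travel(mm), stop half width
def render(c,p):
    im=np.zeros((400*UP,640*UP),np.uint8); e=165-p[3]; R,t=rack(p)
    cy=(R.T@(-c["R"].T@c["t"]-t))[1]; sg=np.sign(cy)
    hull(im,c,p,(-41,-20,108-8-p[4],108-p[4],13.5,53.5) if 0 else (-54,-20,100-p[4],108-p[4],13.5,53.5),3)
    hull(im,c,p,(e-192,e,-24,24,8,64),1)
    a,b=sorted((sg*25,sg*29)); hull(im,c,p,(-213,165,a,b,0,22),0)
    hull(im,c,p,(165,177,-p[5],p[5],8,60),2)
    return im
def load(names=("scene","side")):
    out=[]
    for n in names:
        c=cams.get_image(n); m=masks(c["pixels"],ROI[n])
        c["m"]={k:cv2.resize(v,None,fx=UP,fy=UP,interpolation=cv2.INTER_LINEAR if 0 else cv2.INTER_NEAREST) for k,v in m.items()}; c["n"]=n; out.append(c)
    return out
def cost(p,cs,det=False):
    s=[]
    for c in cs:
        im=render(c,p)
        for k,i in(("pink",1),("yel",2),("red",3)):
            a=im==i;b=c["m"][k]>0; s.append((a&b).sum()/(a|b).sum())
    return s if det else -sum(s)
def overlay(c,p,roi,f,fn):
    x0,y0,x1,y1=roi; im=render(c,p); v=cv2.resize(c["pixels"][:,:,::-1],None,fx=UP,fy=UP,interpolation=cv2.INTER_CUBIC)
    for i in(1,2,3):
        cn,_=cv2.findContours((im==i).astype(np.uint8),0,2); cv2.drawContours(v,cn,-1,(255,255,0),1)
    return v[y0*UP:y1*UP,x0*UP:x1*UP]
E
python3 - <<'E'
from fit import *
cs=load()
for c in cs:
    print(c["n"],{k:cv2.boundingRect(v) and [x//UP for x in cv2.boundingRect(v)]+[int(v.sum())//UP**2] for k,v in c["m"].items()}, "cam",(-c["R"].T@c["t"]).round(2))
# initial: backproject row/stop bits
def bp(c,u,v,z):
    d=c["R"].T@np.array([(u-c["cx"])/c["fx"],(v-c["cy"])/c["fy"],1]);o=-c["R"].T@c["t"]; return o+d*(z-o[2])/d[2]
c=cs[0]; a=bp(c,222,183,.064);b=bp(c,293,191,.064);st=bp(c,366,192,.06);print(a,b,st)
yaw=np.arctan2(*(b-a)[[1,0]]);u=np.array([np.cos(yaw),np.sin(yaw)])
o=st[:2]-u*.171; best=None
for dg in(60,90,120):
  r=minimize(cost,[*o,yaw,dg,4,30],args=(cs,),method="Nelder-Mead",options=dict(initial_simplex=np.array([[*o,yaw,dg,4,30]]+[[*o+d[:2],yaw+d[2],dg+d[3],4+d[4],30+d[5]] for d in np.diag([.015,.015,.06,15,6,5])]),maxiter=500,xatol=1e-4,fatol=1e-4))
  print(r.fun,r.x.round(4),np.round(cost(r.x,cs,True),3))
  if best is None or r.fun<best.fun:best=r
p=best.x; np.save("p0.npy",p)
A=overlay(cs[0],p,(175,140,375,240),1,"");B=overlay(cs[1],p,(290,130,395,275),1,"")
cv2.imwrite("pics/ov.png",np.hstack([A[:,:],np.zeros((A.shape[0],1,3),np.uint8)])); cv2.imwrite("pics/ovs.png",B)
for n in("scene",):
  im=c["pixels"]
for nm,u,v in(("spare",204,140),("jar",243,224),("dress",327,150)): print(nm,bp(c,u,v,{"spare":.056,"jar":.085,"dress":.096}[nm]).round(3))
E
```

```text
scene {'pink': [207, 174, 99, 28, 1700], 'yel': [362, 188, 9, 27, 161], 'red': [266, 156, 15, 4, 42]} cam [1.18 0.2  0.76]
side {'pink': [314, 137, 34, 65, 1394], 'yel': [297, 246, 36, 9, 203], 'red': [377, 175, 2, 11, 18]} cam [0.34 0.61 0.81]
[ 0.58452593 -0.1767548   0.064     ] [ 0.55961957 -0.03476898  0.064     ] [0.51192198 0.10206639 0.06      ]
-2.4717696145199874 [ 5.552000e-01 -6.100000e-02  1.815500e+00  1.187511e+02  5.837500e+00
  1.189140e+01] [0.547 0.813 0.132 0.631 0.182 0.168]
-2.4670813706460173 [ 5.554000e-01 -6.120000e-02  1.814500e+00  1.221837e+02  4.022300e+00
  1.221940e+01] [0.539 0.805 0.134 0.635 0.186 0.168]
-2.4454718969829305 [ 5.586000e-01 -6.100000e-02  1.791000e+00  1.188748e+02  2.320800e+00
  1.962130e+01] [0.544 0.681 0.144 0.673 0.229 0.174]
spare [ 0.469 -0.276  0.056]
jar [ 0.685 -0.085  0.085]
dress [0.456 0.003 0.096]
```

View pics/ov.png

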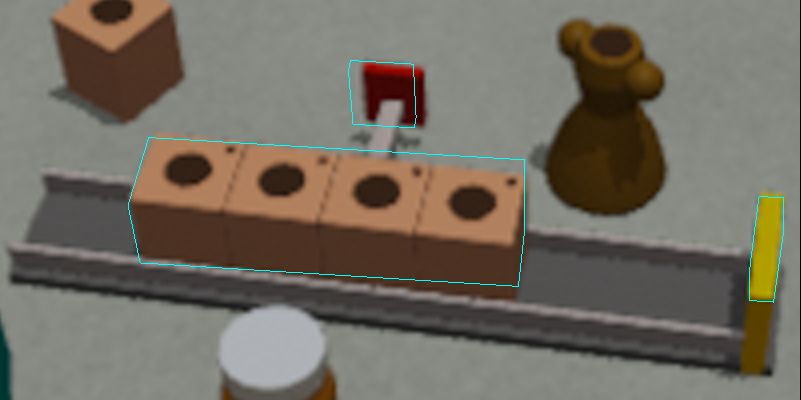

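View pics/ovs.png

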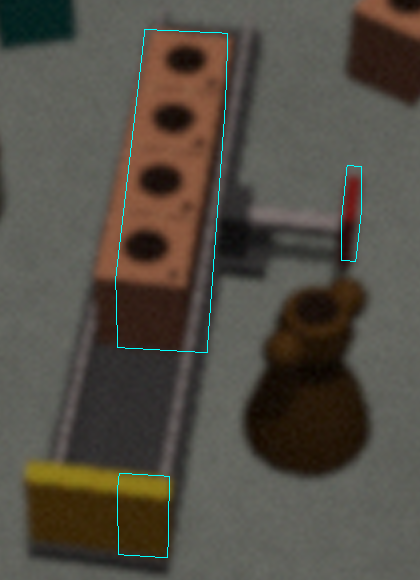

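The row, stop and plate are clear in both crops. The silhouette fit is spoiled by shading, so I'll fit to corner points read from the crops instead.

```bash
cat > pts.py <<'E'
from fit import *
from scipy.optimize import least_squares
def run(S,D,cs,p0,n):
    o={"scene":(175,140),"side":(290,130)}
    def res(p):
        e=165-p[3];h=p[5];t=e-192
        w={"tR":(t,24,64),"tF":(t,-24,64),"lR":(e,24,64),"lF":(e,-24,64),
           "s0R":(165,h,60),"s1R":(177,h,60),"s0F":(165,-h,60),"s1F":(177,-h,60),
           "pa":(-54,100-p[4],53.5),"pb":(-20,100-p[4],53.5),"pc":(-20,100-p[4],13.5)}
        r=[]
        for c,L in zip(cs,(S,D)):
            for k,uv in L.items():
                r.append(proj(c,p,[w[k]])[0]-((np.array(uv)+.5)/4-.5+o[c["n"]]))
        return np.ravel(r)
    f=least_squares(res,p0,x_scale=[.01,.01,.02,5,5,5],loss="soft_l1")
    print(f.x.round(4),"yaw",np.degrees(f.x[2]).round(2)); print(np.abs(res(f.x)).reshape(-1,2).round(1).tolist())
    return f.x
E
python3 - <<'E'
from pts import *
cs=load()
S=dict(tR=(155,137),tF=(133,203),lR=(525,160),lF=(514,244),s0R=(760,193),s1R=(783,197),s1F=(778,302),s0F=(750,299),pa=(364,64),pb=(424,68),pc=(424,125))
D=dict(tF=(147,30),tR=(228,35),lF=(95,275),lR=(187,290),s0F=(27,463),s0R=(172,470),s1F=(27,485),s1R=(170,495))
p=run(S,D,cs,[.555,-.061,1.77,90,4,29],0)
for c,L in zip(cs,(S,D)): run(S if c is cs[0] else {},D if c is cs[1] else {},cs,p,0)
np.save("p0.npy",p); R,t=rack(p)
for n,q in(("tailface",(165-p[3]-192,0,8)),("open",(-213,0,8)),("stop",(165,0,8)),("plate",(-37,108-p[4],33.5))): print(n,(R@np.array(q)/1000+t).round(4))
for n,q in(("spare",(.469,-.276,0)),("jar",(.685,-.085,0)),("dress",(.456,.003,0))): print(n,(R.T@(np.array(q)-t)*1000).round())
p[5]=29
cv2.imwrite("pics/ov2.png",np.hstack([overlay(cs[0],p,(175,140,375,240),1,"")]))
E
```

```text
[ 5.638000e-01 -5.970000e-02  1.745000e+00  1.162215e+02 -4.799400e+00
  3.469960e+01] yaw 99.98
[[0.2, 0.5], [1.1, 0.2], [0.7, 4.1], [0.2, 0.5], [0.1, 0.2], [0.4, 0.6], [0.6, 0.9], [0.1, 0.9], [0.6, 0.2], [0.1, 0.5], [0.5, 0.3], [0.1, 0.2], [0.3, 0.5], [0.9, 0.4], [0.8, 0.9], [0.6, 0.6], [0.3, 2.0], [0.6, 1.0], [0.1, 0.9]]
[ 5.643000e-01 -5.950000e-02  1.743300e+00  1.161539e+02 -5.236500e+00
  3.535690e+01] yaw 99.89
[[0.2, 0.4], [1.1, 0.1], [0.8, 4.3], [0.2, 0.7], [0.2, 0.2], [0.4, 0.5], [0.6, 0.3], [0.1, 0.3], [0.5, 0.2], [0.0, 0.5], [0.6, 0.3]]
[ 5.636000e-01 -6.000000e-02  1.746200e+00  1.159731e+02 -4.603800e+00
  3.431480e+01] yaw 100.05
[[0.1, 0.2], [0.3, 0.4], [0.7, 0.4], [0.6, 0.9], [1.1, 0.7], [0.3, 1.8], [0.1, 1.1], [0.0, 0.7]]
tailface [ 0.5886 -0.2007  0.008 ]
open [ 0.6007 -0.2694  0.008 ]
stop [0.5352 0.1029 0.008 ]
plate [ 0.4591 -0.1156  0.0335]
spare [-197.  131.    0.]
jar [ -46. -115.    0.]
dress [80. 95.  0.]
```

View pics/ov2.png

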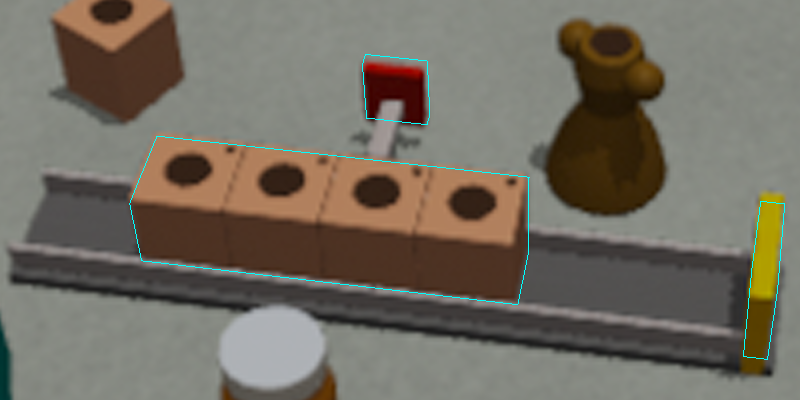

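The fit agrees between the two cameras to about 1 mm: the row is 116 mm short of home and its tail face is at rack x = −143. One clicked corner was misread (y 160 where the overlay shows about 178). The plate's bright top is its outer edge, so the bolt travel is really about 3 mm. Next I move over the open end of the channel with the fingers closing.

servo_tool --pt "-50 8 -22" --pt "-50 8 -22" --pt "-50 8 -22" --pt "-50 8 -22" --pt "-50 8 -22" --spin '[0, 0, 0, 0, 0]' --hand '[0, 0, 0, 0, 0]' --grip_force 40

```text
t: 0.92
tcp_pos: [0.3908, -0.4182, 0.3646]
eef_rot: [[-0.956, 0.0, 0.292], [-0.292, -0.0, -0.956], [-0.0, -1.0, 0.0]]
contact_force: [0.3, -0.6, 0.4]
opening: 0.0002
```

servo_tool --pt "-50 8 -22" --pt "-50 8 -22" --pt "-50 8 -22" --pt "-50 8 -22" --pt "-50 8 -22" --spin '[0, 0, 0, 0, 0]' --hand '[0, 0, 0, 0, 0]'

```text
t: 1.55
tcp_pos: [0.5978, -0.2399, 0.3245]
eef_rot: [[-0.956, 0.0, 0.292], [-0.292, -0.0, -0.956], [-0.0, -1.0, 0.0]]
contact_force: [0.5, -0.7, 0.3]
opening: -0.0001
```

```bash
cat > st.py <<'E'
from fit import *
from station import readout
s=readout.get_state();p=np.load("p0.npy");R,t=rack(p)
X=np.array(s["tcp_pos"]);E=np.array(s["eef_rot"]);tip=X+E[:,1]*.173
print("t",round(s["t"],2),"q",np.round(s["q"],1).tolist(),"tcp",X.round(4),"open",round(s["opening"],4))
print("tip in rack mm",(R.T@(tip-t)*1000).round(1),"x ang",np.degrees(np.arctan2(E[1,0],E[0,0])).round(2),"rackyaw",np.degrees(p[2]).round(2),"F rack",(R.T@np.array(s["contact_force"])).round(1),"yaxis",E[:,1].round(4))
def tool(x,y,z):  # rack target of tip -> tool offset mm
    print("to",(x,y,z),(E.T@(R@np.array([x,y,z])/1000+t-tip)*1000).round(1))
E
python3 -c "
from st import *
tool(-185,0,150)"
```

```text
t 1.55 q [20.9, 30.9, -5.8, 92.3, 3.5, 57.0, -58.9] tcp [ 0.5978 -0.2399  0.3245] open -0.0001
tip in rack mm [-183.5   -2.3  151.5] x ang -163.01 rackyaw 99.98 F rack [-0.8 -0.4  0.3] yaxis [ 1.e-04 -3.e-04 -1.e+00]
to (-185, 0, 150) [2.4 1.5 1.2]
```

Turn −83° so that tool −x points along the channel towards the stop.

servo_tool --pt "0 0 0" --pt "0 0 0" --pt "0 0 0" --pt "0 0 0" --pt "0 0 0" --spin '[-0.145, -0.145, -0.145, -0.145, -0.145]' --hand '[0, 0, 0, 0, 0]'

```text
t: 2.17
tcp_pos: [0.5966, -0.2412, 0.3246]
eef_rot: [[-0.518, -0.0, 0.855], [-0.855, -0.0, -0.518], [0.0, -1.0, -0.0]]
contact_force: [-0.6, -0.2, -0.4]
opening: 0.0003
```

servo_tool --pt "0 0 0" --pt "0 0 0" --pt "0 0 0" --pt "0 0 0" --pt "0 0 0" --spin '[-0.145, -0.145, -0.145, -0.145, -0.143]' --hand '[0, 0, 0, 0, 0]'

```text
t: 2.8
tcp_pos: [0.5965, -0.2412, 0.3246]
eef_rot: [[0.178, -0.0, 0.984], [-0.984, -0.0, 0.178], [0.0, -1.0, -0.0]]
contact_force: [0.7, 0.9, 0.4]
opening: -0.0002
```

```bash
python3 -c "
from st import *
tool(-183,0,18)
for n in('scene','wrist'):
  c=cams.get_image(n); cv2.imwrite(f'pics/{n}1.png',c['pixels'][:,:,::-1])
s=cv2.imread('pics/scene1.png')[90:250,140:380]; cv2.imwrite('pics/m1.png',np.hstack([cv2.resize(s,(480,320)),cv2.resize(cv2.imread('pics/wrist1.png'),(320,200))[:, :] if 0 else cv2.copyMakeBorder(cv2.resize(cv2.imread('pics/wrist1.png'),(320,200)),0,120,0,0,0)]))
"
```

```text
t 2.8 q [34.4, 33.3, -26.3, 91.1, 16.4, 59.5, 13.7] tcp [ 0.5965 -0.2412  0.3246] open -0.0002
tip in rack mm [-184.5   -0.7  151.6] x ang -79.78 rackyaw 99.98 F rack [ 0.7 -0.8  0.4] yaxis [-2.e-04 -1.e-04 -1.e+00]
to (-183, 0, 18) [ -1.5 133.6  -0.7]
```

View pics/m1.png

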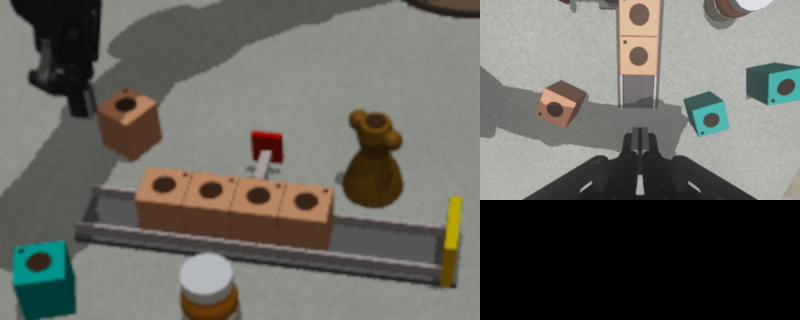

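The wrist view shows the closed fingers on the channel's line behind the tail, with the pink row ahead. Descend.

servo_tool --pt "0 30 -0.7" --pt "0 30 0" --pt "0 30 0" --pt "0 26 0" --pt "0 16 0" --spin '[0, 0, 0, 0, 0]' --hand '[0, 0, 0, 0, 0]'

```text
t: 3.52
tcp_pos: [0.5956, -0.2413, 0.1914]
eef_rot: [[0.17, -0.001, 0.985], [-0.985, 0.0, 0.17], [-0.0, -1.0, -0.001]]
contact_force: [-0.4, -0.5, 0.8]
opening: 0.0001
```

servo_tool --pt "-4 0 0" --pt "-4 0 0" --pt "-4 0 0" --pt "-4 0 0" --pt "-2 0 0" --spin '[0, 0, 0, 0, 0]' --hand '[0, 0, 0, 0, 0]'

```text
t: 4.15
tcp_pos: [0.5929, -0.2231, 0.1931]
eef_rot: [[0.173, 0.001, 0.985], [-0.985, -0.0, 0.173], [0.0, -1.0, 0.0]]
contact_force: [0.0, -0.5, -0.4]
opening: -0.0001
```

```bash
python3 -c "
from st import *
tool(-154,0,18)"
```

```text
t 4.15 q [31.0, 41.0, -23.1, 98.5, 21.4, 44.8, 7.6] tcp [ 0.5929 -0.2231  0.1931] open -0.0001
tip in rack mm [-166.1   -0.4   20.1] x ang -80.02 rackyaw 99.98 F rack [-0.5  0.1 -0.4] yaxis [ 5.e-04 -2.e-04 -1.e+00]
to (-154, 0, 18) [-12.1   2.1  -0.4]
```

servo_tool --pt "-3 0 0" --pt "-3 0 0" --pt "-2 0 0" --pt "-2 0 0" --pt "-2 0 0" --spin '[0, 0, 0, 0, 0]' --hand '[0, 0, 0, 0, 0]'

```text
t: 4.78
tcp_pos: [0.5908, -0.2125, 0.1928]
eef_rot: [[0.172, 0.0, 0.985], [-0.985, -0.001, 0.172], [0.001, -1.0, 0.0]]
contact_force: [0.5, -3.4, -0.5]
opening: 0.0
```

servo_tool --pt "-2 0 0" --pt "-2 0 0" --pt "-2 0 0" --pt "-2 0 0" --pt "-2 0 0" --spin '[0, 0, 0, 0, 0]' --hand '[0, 0, 0, 0, 0]'

```text
t: 5.4
tcp_pos: [0.5889, -0.2018, 0.1927]
eef_rot: [[0.173, 0.0, 0.985], [-0.985, -0.0, 0.173], [0.0, -1.0, 0.0]]
contact_force: [1.6, -3.2, -0.3]
opening: -0.0004
```

```bash
python3 -c "
from st import *
tool(-154,0,18)"
```

```text
t 5.4 q [29.3, 40.3, -23.0, 100.2, 21.4, 43.9, 5.6] tcp [ 0.5889 -0.2018  0.1927] open -0.0004
tip in rack mm [-1.443e+02 -1.000e-01  1.970e+01] x ang -80.04 rackyaw 99.98 F rack [-3.4 -1.  -0.3] yaxis [ 0.e+00 -1.e-04 -1.e+00]
to (-154, 0, 18) [ 9.7  1.7 -0.1]
```

Contact at 3.4 N and the train is sliding. Continue.

servo_tool --pt "-3 0 0" --pt "-4 0 0" --pt "-4 0 0" --pt "-4 0 0" --pt "-4 0 0" --spin '[0, 0, 0, 0, 0]' --hand '[0, 0, 0, 0, 0]'

```text
t: 6.02
tcp_pos: [0.5856, -0.1828, 0.1927]
eef_rot: [[0.173, -0.0, 0.985], [-0.985, -0.0, 0.173], [0.0, -1.0, -0.0]]
contact_force: [1.3, -3.2, 0.1]
opening: 0.0001
```

servo_tool --pt "-4 0 0" --pt "-4 0 0" --pt "-4 0 0" --pt "-4 0 0" --pt "-4 0 0" --spin '[0, 0, 0, 0, 0]' --hand '[0, 0, 0, 0, 0]'

```text
t: 6.65
tcp_pos: [0.5822, -0.1632, 0.1927]
eef_rot: [[0.173, 0.0, 0.985], [-0.985, -0.0, 0.173], [0.0, -1.0, 0.0]]
contact_force: [1.2, -4.0, -0.0]
opening: -0.0001
```

servo_tool --pt "-4 0 0" --pt "-4 0 0" --pt "-4 0 0" --pt "-4 0 0" --pt "-4 0 0" --spin '[0, 0, 0, 0, 0]' --hand '[0, 0, 0, 0, 0]'

```text
t: 7.28
tcp_pos: [0.5787, -0.1435, 0.1927]
eef_rot: [[0.173, -0.0, 0.985], [-0.985, -0.0, 0.173], [0.0, -1.0, -0.0]]
contact_force: [0.3, -4.0, -0.7]
opening: -0.0001
```

servo_tool --pt "-4 0 0" --pt "-4 0 0" --pt "-4 0 0" --pt "-4 0 0" --pt "-3 0 0" --spin '[0, 0, 0, 0, 0]' --hand '[0, 0, 0, 0, 0]'

```text
t: 7.9
tcp_pos: [0.5754, -0.1247, 0.1927]
eef_rot: [[0.173, -0.0, 0.985], [-0.985, -0.0, 0.173], [-0.0, -1.0, -0.0]]
contact_force: [1.3, -2.5, -0.8]
opening: 0.0003
```

servo_tool --pt "-3 0 0" --pt "-3 0 0" --pt "-3 0 0" --pt "-2 0 0" --pt "-2 0 0" --spin '[0, 0, 0, 0, 0]' --hand '[0, 0, 0, 0, 0]'

```text
t: 8.52
tcp_pos: [0.5732, -0.1121, 0.1927]
eef_rot: [[0.173, -0.0, 0.985], [-0.985, -0.0, 0.173], [0.0, -1.0, -0.0]]
contact_force: [0.5, -4.5, -0.3]
opening: -0.0001
```

```bash
python3 -c "
from st import *
tool(-38,0,18)"
```

```text
t 8.53 q [21.7, 37.7, -22.9, 106.0, 21.4, 40.7, -3.4] tcp [ 0.5732 -0.1121  0.1927] open -0.0001
tip in rack mm [-53.3  -0.2  19.7] x ang -80.04 rackyaw 99.98 F rack [-4.5  0.3 -0.3] yaxis [-1.e-04 -1.e-04 -1.e+00]
to (-38, 0, 18) [-15.3   1.7  -0.2]
```

servo_tool --pt "-2 0 0" --pt "-2 0 0" --pt "-2 0 0" --pt "-2 0 0" --pt "-2 0 0" --spin '[0, 0, 0, 0, 0]' --hand '[0, 0, 0, 0, 0]'

```text
t: 9.15
tcp_pos: [0.5715, -0.1022, 0.1927]
eef_rot: [[0.173, 0.0, 0.985], [-0.985, -0.0, 0.173], [0.0, -1.0, 0.0]]
contact_force: [0.7, -3.7, 0.1]
opening: 0.0002
```

servo_tool --pt "-1 0 0" --pt "-1 0 0" --pt "-0.6 0 0" --pt "-0.6 0 0" --pt "-0.6 0 0" --spin '[0, 0, 0, 0, 0]' --hand '[0, 0, 0, 0, 0]'

```text
t: 9.78
tcp_pos: [0.571, -0.0994, 0.1928]
eef_rot: [[0.172, 0.0, 0.985], [-0.985, -0.001, 0.172], [0.001, -1.0, 0.0]]
contact_force: [1.4, -8.1, 0.7]
opening: 0.0001
```

```bash
python3 -c "
from st import *
tool(-38,0,18)"
```

```text
t 9.78 q [20.5, 37.3, -22.8, 106.6, 21.4, 40.2, -4.8] tcp [ 0.571  -0.0994  0.1928] open 0.0001
tip in rack mm [-40.6  -0.2  19.8] x ang -80.08 rackyaw 99.98 F rack [-8.2  0.   0.7] yaxis [ 3.e-04 -1.e-03 -1.e+00]
to (-38, 0, 18) [-2.6  1.7 -0.2]
```

The force has doubled to 8 N and the tip lags its target, so the row has met the stop. A little more pressure to close the train.

servo_tool --pt "-0.6 0 0" --pt "-0.6 0 0" --pt "-0.6 0 0" --pt "0 0 0" --pt "0 0 0" --spin '[0, 0, 0, 0, 0]' --hand '[0, 0, 0, 0, 0]'

```text
t: 10.4
tcp_pos: [0.5708, -0.0991, 0.1928]
eef_rot: [[0.171, 0.001, 0.985], [-0.985, -0.003, 0.171], [0.003, -1.0, 0.0]]
contact_force: [1.9, -12.4, -1.5]
opening: 0.0001
```

```bash
python3 -c "
from st import *
c=cams.get_image('scene'); cv2.imwrite('pics/s2.png',cv2.resize(c['pixels'][140:240,175:385,::-1],None,fx=3.8,fy=3.8,interpolation=2))"
```

```text
t 10.4 q [20.4, 37.3, -22.7, 106.7, 21.5, 40.2, -4.9] tcp [ 0.5708 -0.0991  0.1928] open 0.0001
tip in rack mm [-40.5  -0.1  19.8] x ang -80.16 rackyaw 99.98 F rack [-12.5   0.3  -1.5] yaxis [ 7.0e-04 -2.6e-03 -1.0e+00]
```

View pics/s2.png

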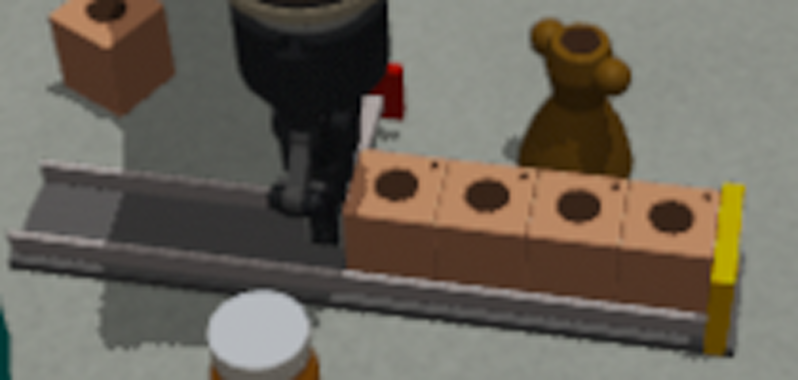

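The row is closed and against the yellow stop (lead face at crop (715,250)), and its tail is clear of the bolt line. Back off along the channel, rise, then turn +90°.

servo_tool --pt "2 0 0" --pt "4 0 0" --pt "10 0 0" --pt "14 0 0" --pt "14 0 0" --spin '[0, 0, 0, 0, 0]' --hand '[0, 0, 0, 0, 0]'

```text
t: 11.08
tcp_pos: [0.5783, -0.1414, 0.1927]
eef_rot: [[0.173, -0.0, 0.985], [-0.985, -0.0, 0.173], [0.0, -1.0, -0.0]]
contact_force: [-0.0, 0.2, -0.6]
opening: -0.0
```

servo_tool --pt "0 -20 0" --pt "0 -30 0" --pt "0 -30 0" --pt "0 -30 0" --pt "0 -20 0" --spin '[0, 0, 0, 0, 0]' --hand '[0, 0, 0, 0, 0]'

```text
t: 11.7
tcp_pos: [0.5784, -0.1412, 0.3243]
eef_rot: [[0.172, 0.001, 0.985], [-0.985, -0.0, 0.172], [0.001, -1.0, 0.001]]
contact_force: [-0.3, 0.1, -0.7]
opening: -0.0001
```

servo_tool --pt "0 0 0" --pt "0 0 0" --pt "0 0 0" --pt "0 0 0" --pt "0 0 0" --spin '[0.157, 0.157, 0.157, 0.157, 0.157]' --hand '[0, 0, 0, 0, 0]'

```text
t: 12.32
tcp_pos: [0.5781, -0.1411, 0.3227]
eef_rot: [[-0.579, -0.0, 0.816], [-0.816, -0.0, -0.579], [0.0, -1.0, -0.0]]
contact_force: [-0.3, -0.3, -0.3]
opening: 0.0001
```

servo_tool --pt "0 0 0" --pt "0 0 0" --pt "0 0 0" --pt "0 0 0" --pt "0 0 0" --spin '[0.157, 0.157, 0.157, 0.157, 0.157]' --hand '[0, 0, 0, 0, 0]'

```text
t: 12.95
tcp_pos: [0.5781, -0.141, 0.3227]
eef_rot: [[-0.986, -0.0, 0.168], [-0.168, -0.0, -0.986], [0.0, -1.0, 0.0]]
contact_force: [0.7, -0.5, 0.2]
opening: 0.0001
```

```bash
python3 -c "
from st import *
tool(-37,140,150)"
```

```text
t 12.95 q [12.0, 26.8, -4.9, 99.8, 2.7, 53.6, -74.3] tcp [ 0.5781 -0.141   0.3227] open 0.0001
tip in rack mm [-82.6  -0.  149.7] x ang -170.32 rackyaw 99.98 F rack [-0.6 -0.6  0.2] yaxis [-1.e-04 -0.e+00 -1.e+00]
to (-37, 140, 150) [140.2  -0.3 -44.9]
```

servo_tool --pt "28 0 -9" --pt "28 0 -9" --pt "28 0 -9" --pt "28 0 -9" --pt "28 0 -9" --spin '[0.005, 0, 0, 0, 0]' --hand '[0, 0, 0, 0, 0]'

```text
t: 13.58
tcp_pos: [0.4317, -0.1201, 0.3228]
eef_rot: [[-0.986, 0.0, 0.168], [-0.168, -0.0, -0.986], [-0.0, -1.0, 0.0]]
contact_force: [0.5, 0.9, -0.3]
opening: 0.0004
```

servo_tool --pt "0 25 0" --pt "0 30 0" --pt "0 30 0" --pt "0 28 0" --pt "0 15 0" --spin '[0, 0, 0, 0, 0]' --hand '[0, 0, 0, 0, 0]'

```text
t: 14.2
tcp_pos: [0.4323, -0.1202, 0.1935]
eef_rot: [[-0.986, -0.001, 0.168], [-0.168, 0.0, -0.986], [0.001, -1.0, -0.0]]
contact_force: [1.1, 0.4, -0.6]
opening: -0.0001
```

```bash
python3 -c "
from st import *
tool(-37,116,22)
c=cams.get_image('scene');d=cams.get_image('side'); f=lambda a:cv2.resize(a[:,:,::-1],None,fx=3,fy=3,interpolation=2)
cv2.imwrite('pics/s3.png',np.hstack([f(c['pixels'][130:240,250:380]),f(d['pixels'][150:260,300:430])]))"
```

```text
t 14.2 q [12.5, 27.3, -4.9, 125.9, 5.0, 27.0, -76.6] tcp [ 0.4323 -0.1202  0.1935] open -0.0001
tip in rack mm [-36.8 140.2  20.5] x ang -170.31 rackyaw 99.98 F rack [ 0.2 -1.1 -0.6] yaxis [-1.4e-03  2.0e-04 -1.0e+00]
to (-37, 116, 22) [-24.2  -1.6   0.1]
```

View pics/s3.png

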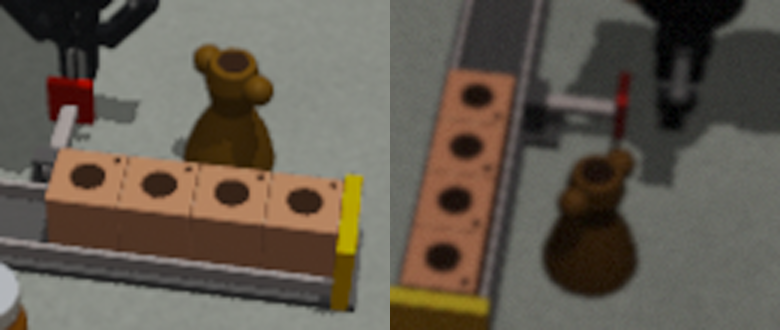

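The fingers stand outside the red plate (left crop (70,90); right crop (622,105)) and centred on it, and the row is home. Push the bolt in.

servo_tool --pt "-4 0 0" --pt "-4 0 0" --pt "-4 0 0" --pt "-4 0 0" --pt "-3 0 0" --spin '[0, 0, 0, 0, 0]' --hand '[0, 0, 0, 0, 0]'

```text
t: 14.92
tcp_pos: [0.4516, -0.1163, 0.1949]
eef_rot: [[-0.986, 0.0, 0.169], [-0.169, -0.0, -0.986], [-0.0, -1.0, 0.0]]
contact_force: [-0.1, -0.5, -0.5]
opening: -0.0001
```

servo_tool --pt "-2 0 0" --pt "-2 0 0" --pt "-2 0 0" --pt "-2 0 0" --pt "-2 0 0" --spin '[0, 0, 0, 0, 0]' --hand '[0, 0, 0, 0, 0]'

```text
t: 15.55
tcp_pos: [0.461, -0.1148, 0.1946]
eef_rot: [[-0.986, -0.001, 0.169], [-0.169, -0.0, -0.986], [0.001, -1.0, -0.0]]
contact_force: [-3.6, 0.0, 0.1]
opening: 0.0002
```

servo_tool --pt "-3 0 0" --pt "-3 0 0" --pt "-3 0 0" --pt "-3 0 0" --pt "-3 0 0" --spin '[0, 0, 0, 0, 0]' --hand '[0, 0, 0, 0, 0]'

```text
t: 16.18
tcp_pos: [0.4761, -0.1122, 0.1946]
eef_rot: [[-0.986, -0.0, 0.169], [-0.169, -0.0, -0.986], [0.0, -1.0, 0.0]]
contact_force: [-2.1, -1.1, -1.6]
opening: 0.0001
```

```bash
python3 -c "
from st import *
tool(-37,83,22)"
```

```text
t 16.18 q [10.6, 29.5, -4.8, 120.5, 4.7, 30.2, -77.9] tcp [ 0.4761 -0.1122  0.1946] open 0.0001
tip in rack mm [-36.6  95.5  21.6] x ang -170.28 rackyaw 99.98 F rack [-0.7  2.3 -1.6] yaxis [-1.e-04 -1.e-04 -1.e+00]
to (-37, 83, 22) [-12.5  -0.4   0.4]
```

servo_tool --pt "-2 0 0" --pt "-2 0 0" --pt "-2 0 0" --pt "-2 0 0" --pt "-1 0 0" --spin '[0, 0, 0, 0, 0]' --hand '[0, 0, 0, 0, 0]'

```text
t: 16.8
tcp_pos: [0.4849, -0.1106, 0.1947]
eef_rot: [[-0.986, 0.0, 0.169], [-0.169, -0.0, -0.986], [-0.0, -1.0, 0.0]]
contact_force: [-2.2, -1.5, -1.5]
opening: -0.0
```

servo_tool --pt "-1 0 0" --pt "-1 0 0" --pt "-1 0 0" --pt "-1 0 0" --pt "-1 0 0" --spin '[0, 0, 0, 0, 0]' --hand '[0, 0, 0, 0, 0]'

```text
t: 17.42
tcp_pos: [0.4879, -0.1102, 0.1946]
eef_rot: [[-0.986, -0.005, 0.168], [-0.168, -0.0, -0.986], [0.004, -1.0, -0.0]]
contact_force: [-12.4, -3.4, 9.4]
opening: -0.0001
```

```bash
python3 -c "
from st import *
tool(-37,83,22)"
```

```text
t 17.43 q [10.1, 30.2, -4.7, 118.9, 4.6, 31.3, -78.2] tcp [ 0.4879 -0.1102  0.1946] open -0.0001
tip in rack mm [-36.6  84.2  21.6] x ang -170.31 rackyaw 99.98 F rack [-1.2 12.8  9.4] yaxis [-4.5e-03 -3.0e-04 -1.0e+00]
to (-37, 83, 22) [-1.2 -0.4  0.4]
```

The force jumped to 12.8 N with the plate at about y = 72, which is its fully-in position. Press slightly more to confirm, then back off and rise.

servo_tool --pt "-0.7 0 0" --pt "-0.7 0 0" --pt "0 0 0" --pt "0 0 0" --pt "0 0 0" --spin '[0, 0, 0, 0, 0]' --hand '[0, 0, 0, 0, 0]'

```text
t: 18.05
tcp_pos: [0.4883, -0.1102, 0.1944]
eef_rot: [[-0.986, -0.007, 0.168], [-0.168, -0.0, -0.986], [0.007, -1.0, -0.001]]
contact_force: [-14.6, -3.8, 9.8]
opening: 0.0001
```

servo_tool --pt "2 0 0" --pt "4 0 0" --pt "8 0 0" --pt "14 0 0" --pt "20 0 0" --spin '[0, 0, 0, 0, 0]' --hand '[0, 0, 0, 0, 0]'

```text
t: 18.68
tcp_pos: [0.4431, -0.1177, 0.1948]
eef_rot: [[-0.986, 0.001, 0.169], [-0.169, -0.0, -0.986], [-0.001, -1.0, 0.0]]
contact_force: [-0.6, -0.5, 0.0]
opening: -0.0002
```

servo_tool --pt "0 -20 0" --pt "0 -40 0" --pt "0 -40 0" --pt "0 -40 0" --pt "0 -30 0" --spin '[0, 0, 0, 0, 0]' --hand '[0, 0, 0, 0, 0]'

```text
t: 19.3
tcp_pos: [0.4431, -0.1178, 0.3664]
eef_rot: [[-0.986, 0.002, 0.169], [-0.169, -0.0, -0.986], [-0.001, -1.0, 0.001]]
contact_force: [0.3, -0.2, -0.4]
opening: 0.0001
```

servo_tool --pt "10 -10 30" --pt "10 -10 30" --pt "10 -10 30" --pt "10 -10 30" --pt "0 0 0" --spin '[0, 0, 0, 0, 0]' --hand '[0, 0, 0, 0, 0]'

```text
t: 19.92
tcp_pos: [0.4234, -0.2451, 0.4052]
eef_rot: [[-0.986, 0.001, 0.165], [-0.165, -0.002, -0.986], [-0.001, -1.0, 0.002]]
contact_force: [0.1, 1.1, -0.5]
opening: 0.0
```

```bash
python3 -c "
from st import *
cs=[cams.get_image(n) for n in('scene','side')]
p[3]=0;p[4]=36;p[5]=34.7
A=overlay(cs[0],p,(175,140,375,240),1,'');B=overlay(cs[1],p,(290,130,395,275),1,'')
for c in cs: c['m']=None
cv2.imwrite('pics/end.png',np.hstack([cv2.resize(A,(540,270)),cv2.resize(B[:,:],(196,270))]))"
```

```text
t 19.93 q [24.9, 12.4, -1.3, 108.5, 0.4, 59.1, -57.1] tcp [ 0.4234 -0.2451  0.4052] open 0.0
tip in rack mm [-158.6  170.3  232.2] x ang -170.53 rackyaw 99.98 F rack [ 1.1 -0.3 -0.5] yaxis [ 0.001  -0.0015 -1.    ]
```

View pics/end.png

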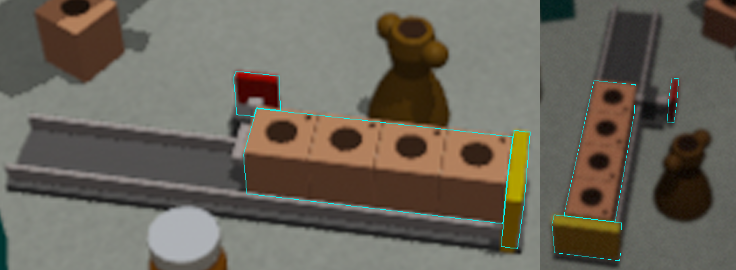

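The outlines predicted for "row home" and "bolt fully in" match both cameras: row at left crop (250–510,160), plate at (257,95), bolt behind the tail at (240,140). The bystanders stand where they were.

```bash
python3 -c "
from station import workorder
print(workorder.hand_in())"
```

```text
the job is handed in; nothing more can be done
None
```

I pushed the four pink moulds from the tail as one closed train, about 116 mm at 3–5 N. They met the yellow stop, and the row held still at 12 N. I then pushed the red plate in until it stopped hard at about 15 N, with its face at about rack y = 72 mm, the fully-in position. The arm backed off, rose and moved clear, and I handed the job in at about 20 s.

**Last checks:** the outlines predicted for "row home" and "bolt fully in" matched both camera images. The bolt shows behind the last mould, the row shows no gaps, and the spare mould, dress and jar look undisturbed. The force read about zero once clear.

**What disagreed:**
- My first silhouette fit of the rack failed because of shading, so I replaced it with a corner-point fit; the two cameras then agreed to about 1 mm.
- In that fit I misread one corner of the row.
- The fit's starting bolt travel (−5 mm) was wrong because I had clicked the plate's outer edge. The real value was about 3 mm.
- Both pushes stopped 1–2.5 mm earlier than I expected. I put this down to the fingers being slightly thicker than the nominal 22 mm.

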